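# Turn the peeler round and load it blade down in the cutlery basket

### The job

Somebody left the vegetable peeler standing in the empty mug with its sharp blade up. Take it out and lay it flat on the chopping board, let go and take a fresh hold so that it can go in the other way round, then lower it blade down into one of the three empty compartments of the dishwasher's cutlery basket, letting go only once the blade is well inside. Never drop it, and leave the mug, the onion and the tomato where they are.

Things in the scene. Friction and masses are not known exactly. Their poses are not given: they have to be found in the camera images.
- peeler: Vegetable peeler, 170 mm long, 80 g, loose. Own x runs along it towards the blade, y across, z out of its upper side. Origin: underside, mid-length. Green handle: x -85 to +20 mm, 25 mm wide, 16 mm thick (z 1 to 17). Flat metal blade: x +20 to the point at +85, 14 mm wide, 3 mm thick, its middle at z +3. Weight centre near x -27.
- peeler_tip (a point): Point of the peeler's blade (peeler frame x +85, y 0, z +3 mm). At the start the peeler leans in the mug, handle down, about 29 degrees from upright, y level, its underside on the rim. The top 55 mm, all blade, stand out over the rim, 95 to 156 mm above the worktop, and lean away from the robot (within 0.5 rad of world +x seen from above).
- mug: White mug with small green leaves, 92 mm across, 95 mm high, empty, 0.27 kg, loose; z up. Origin under its bottom; the round body's axis is at x 0, y +17 mm; the handle reaches along -y to 63 mm from the origin. Wall about 3 mm, floor 7 mm up.
- board: Beech chopping board, fixed; z up, origin on the worktop. Its flat top is 31 mm above the worktop and reaches from x -122 to +196 and y -174 to +198 mm in its own frame (middle at x +37, y +12). An onion and a tomato lie at the two corners with larger x; the rest of the top is free.
- basket: Grey lattice cutlery basket, fixed; 246 mm long (own x), 78 wide (y), 108 high; origin under its middle, z up. Four open compartments in a row, centres at x -91, -30, +30, +91 mm, each 58 (x) by 72 mm (y) inside; floor 8 mm up, walls 3 mm. The one at x +91 holds two spoons up to 200 mm high; the others are empty. A thin bail hangs along its -y side, 55 mm out, 56 mm high.
- onion: Red onion, 84 mm across, 82 mm high, loose, on a far corner of the board. Origin at its underside.
- tomato: Red tomato, 62 mm across, 61 mm high, loose, on the other far corner of the board. Origin at its underside.
There are look-alikes about, which are no part of the job. There is more than one size of the peeler; the one meant has the size given above.

How it is judged:
By the outcome, as a careful person would: the job done as asked, in the order asked, and still so for the second after the job is handed in, with the robot touching nothing.
It also fails if it takes over 58 s, if anything falls off the work surface, if the arm or the gripper's body presses on something with over 40 N, if the wrist force passes 120 N, or if a joint passes its speed limit or range.

### The arm

A 6-joint arm with a two-finger parallel gripper is mounted at the origin on the work surface; the furniture and walls round the work are solid. World frame = base frame: x ahead of the robot, y to its left, z up, the work surface at z = 0. Lengths are in m, angles in degrees, forces in N, time in s.
With the tool pointing down it reaches from about 0.375 to 0.9 m from the base axis. Payload 3.1 kg.
Tool frame: the origin (TCP) lies on the centre line of the jaws, within the pads' length; the fingertips stand 22 mm ahead of it and the grasp point (between the pads) lies 3 mm ahead of it; z points along the fingers, y is the line along which they close (so a half turn about z gives the same grasp; the last joint's range is limited). The gripper opens to 87 mm and grips with 3 to 60 N. Pads are 19 mm wide; open, the fingers measure 117 mm over their backs; the gripper's body (75 mm by 190 mm) begins 51 mm behind the grasp point.
Start: joints at [-77.779, 30.224, 82.088, -0, 67.689, -10.227], TCP at [0.239, -0.578, 0.245] pointing down, gripper open.
Joint ranges: [-176.69, 176.69], [-43.24, 126.21], [12.49, 139.97], [-82, 262], [0, 151.66], [-163.58, 163.58]. Speed limits (degrees/s): [159.86, 159.86, 180, 180, 180, 180].

### API

Orientations are given as a 3x3 rotation matrix whose columns are the frame's x, y, z axes.
In Python, from rig import * gives the robot as it stands.
- The arm moves only by the shell command python3 -m jog 'ROWS'. ROWS is text: rows parted by semicolons, each of 7 numbers parted by spaces: the shift along the tool's x, y, z in mm, then the turn, a rotation vector about the tool's x, y, z in rad, then the finger opening in mm, from 0 to 87. In form: tx ty tz ax ay az fingers; .... A call has 1 to 12 rows; each row shifts and turns the commanded pose from where the row before left it, along the tool's axes as they then stand; what a row does not reach is not made up. A row lasts 1/8 s, in which the tool goes at most 62.5 mm and 10.7 degrees, less where a joint would pass 70% of its speed; a pose out of reach is approached as far as the arm can. A call with a gripper value outside its range is refused whole. The fingers move at their own pace and stop on an object; the grip force is fixed at half the most. Time passes only in rows, so rows that do not move let the fingers close. It gives the time, the measured TCP pose, the force, the opening and the grip force at its end, in the units of the state.
- read_state(): the state, without advancing time (a new reading comes with each control period).
- capture(name): name is "scene" or "top" or "wrist"; returns a dict with "color" (384x512x3 uint8, red, green, blue), "camera_matrix" (3x3 intrinsics, pixels), "R" (3x3) and "t" (3): a world point X has camera coordinates R X + t. Camera axes: x right, y down, z forward; pixel columns grow to the right and rows downward; lengths in m; the calibration is good to about 2 mm. A picture is of the moment at which its call begins. There is no depth.
- hand_in(): hands the job in; it is judged then, once.
Trained networks look in the newest picture that a camera, given by its name, has taken for a name from the list of things; names that differ only in an ending like _2 or _b are one class to them, and where a whole thing is asked for, a point or a joint stands for the part that bears it (a point fixed in the world has none). Each returns a list of dicts, best first, with "conf" (0 to 1); they miss things now and then, are a little off and sometimes report something else, mostly with a low value. They report only what shows in the picture. A call takes as long as a camera call. They do not tell look-alikes from the thing itself.
- find_in(camera, target): "at" ([x, y, z] in m, in world coordinates, good to about 4 mm: the middle of the surface that is visible of it).
- trace(camera, target): "pixels" (384x512 bool, what is visible of it).
- place_of(camera, target): "at" ([x, y, z] in m, in world coordinates, good to about 4 mm: a listed point, or the origin of a listed thing).
The state is a dict: "time_s": time; "joint_positions": joint angles; "qvel": joint speeds; "tau": joint torques, N m; "position": TCP position; "tcp_rot": TCP orientation; "force": force on the tool from outside, world axes, zero at the start; "moment": the same for the moment, N m; "opening": opening from 0.0 (shut) to 1.0 (fully open); "grasp_force": force on a finger pad.
Only numpy, scipy, OpenCV 4.12 (cv2) and the standard library are available. Lean on these libraries where they do the work, as an engineer would, in place of code of your own. Each camera call takes 0.05 s, during which the arm holds its last target. There are 200 camera calls.

## Working session

There is one attempt and no reset: what is moved stays moved. The work goes in short steps, Python scripts to look and compute and a shell command to move; the robot and the scene stay as the last step left them, time stands still between calls to the robot, and variables do not carry over. Pictures are saved under pics/ and viewed, at most 10 in all, crops included, and the job is handed in when it is done.

```bash
ls; mkdir -p pics; python3 - <<'E'
from rig import *
import cv2,numpy as np
ims=[]
for c in ["scene","top"]:
    d=capture(c); cv2.imwrite(f"pics/{c}1.png",d["color"][:,:,::-1]); 
    print(c,d["camera_matrix"].tolist(),d["R"].round(4).tolist(),d["t"].round(4).tolist())
    for n in ["peeler","mug","board","basket","onion","tomato","peeler_tip"]:
        print(n,[(np.round(r["at"],3).tolist(),round(r["conf"],2)) for r in place_of(c,n)])
print(read_state())
E
```

```text
pics
scene [[386.86660104075605, 0.0, 255.6823735470895], [0.0, 386.86660104075605, 191.2972728736087], [0.0, 0.0, 1.0]] [[-0.8402, -0.5423, 0.0012], [-0.3288, 0.5076, -0.7964], [0.4313, -0.6695, -0.6048]] [0.462, 0.2696, 0.9584]
peeler [([0.446, 0.349, 0.079], 0.73), ([0.568, 0.41, -0.0], 0.69)]
mug [([0.406, 0.32, -0.001], 0.59)]
board [([0.451, -0.005, 0.004], 0.75)]
basket [([0.45, -0.37, -0.0], 0.75)]
onion [([0.607, -0.096, 0.031], 0.56)]
tomato [([0.598, 0.113, 0.03], 0.92)]
peeler_tip [([0.478, 0.361, 0.158], 0.86), ([0.609, 0.453, 0.008], 0.65)]
top [[408.97137369605656, 0.0, 259.5736841469821], [0.0, 408.97137369605656, 185.68702155105768], [0.0, 0.0, 1.0]] [[-0.0016, -1.0, -0.0093], [-0.9981, 0.0022, -0.0609], [0.061, 0.0092, -0.9981]] [0.04, 0.5401, 1.528]
peeler [([0.444, 0.347, 0.079], 0.47)]
mug [([0.404, 0.322, 0.002], 0.68)]
board [([0.452, -0.002, -0.005], 0.91), ([0.482, 0.36, 0.154], 0.2)]
basket [([0.451, -0.372, -0.0], 0.82)]
onion [([0.604, -0.096, 0.032], 0.69)]
tomato [([0.602, 0.111, 0.031], 0.65)]
peeler_tip [([0.481, 0.36, 0.156], 0.73), ([0.606, 0.449, 0.002], 0.47)]
{'time_s': 0.8, 'joint_positions': array([-7.77763856e+01,  3.02200788e+01,  8.20887786e+01,  6.99247079e-04,
        6.76911700e+01, -1.02277139e+01]), 'qvel': array([ 0.12115043,  0.00197942,  0.10785102,  0.02959172, -0.01118295,
       -0.09766568]), 'tau': array([ 1.69030005e-03, -4.39945042e+01, -1.76980126e+01,  6.35059713e-02,
        5.02850453e-02, -1.01206058e-05]), 'position': array([ 0.23870398, -0.57757726,  0.24457917]), 'tcp_rot': array([[ 9.24206051e-01,  3.81894195e-01,  1.09331965e-05],
       [ 3.81894195e-01, -9.24206051e-01,  2.85919349e-06],
       [ 1.11964358e-05,  1.53284037e-06, -1.00000000e+00]]), 'force': array([ 0.30734728, -0.43874282, -0.4254414 ]), 'moment': array([-0.01156692, -0.04053858, -0.03256003]), 'grasp_force': 0.0, 'opening': 0.9987078268986084}
```

View pics/scene1.png

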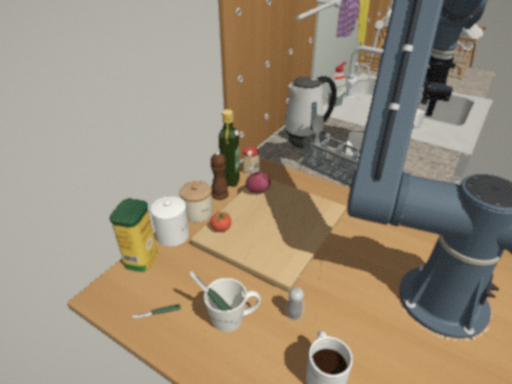

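View pics/top1.png

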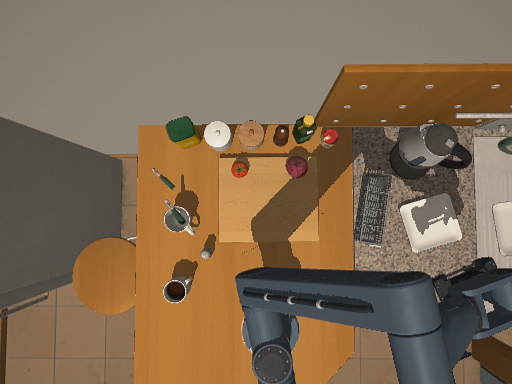

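The scene view shows two peelers. One stands blade up in the leaf-patterned mug, with its blade at about (200,282). A smaller one lies on the worktop at (157,311). The one in the mug fits the description: its tip reads z≈0.157. I'll confirm it with an enlarged crop and measure the yaws.

```bash
cat > h.py <<'E'
from rig import *
import cv2,numpy as np
def ray(d,uv):
    K,R,t=d["camera_matrix"],np.array(d["R"]),np.array(d["t"])
    v=R.T@np.linalg.inv(K)@np.array([uv[0],uv[1],1.]); return -R.T@t, v
def onz(d,uv,z):
    c,v=ray(d,uv); return c+v*(z-c[2])/v[2]
E
python3 - <<'E'
from h import *
s=capture("scene"); 
m=[t for t in trace("scene","peeler")]
for t in m:
    ys,xs=np.nonzero(t["pixels"]); print("scene peeler",t["conf"],xs.min(),xs.max(),ys.min(),ys.max(),len(xs))
d=capture("top")
for n in ["board","basket","peeler","mug"]:
    for t in trace("top",n)[:2]:
        m=t["pixels"].astype(np.uint8); ys,xs=np.nonzero(m)
        r=cv2.minAreaRect(np.c_[xs,ys].astype(np.float32)); z={"board":.031,"basket":.108,"peeler":.12,"mug":.095}[n]
        b=[onz(d,p,z)[:2].round(3).tolist() for p in cv2.boxPoints(r)]
        print(n,round(t["conf"],2),len(xs),r,b)
a=cv2.resize(s["color"][255:335,120:270],None,fx=4,fy=4,interpolation=cv2.INTER_CUBIC)
b=cv2.resize(s["color"][110:170,300:365],None,fx=4,fy=4,interpolation=cv2.INTER_CUBIC)
c=cv2.resize(d["color"][165:252,345:400],None,fx=3.5,fy=3.5,interpolation=cv2.INTER_CUBIC)
o=np.zeros((600,800,3),np.uint8); o[:320,:600]=a
o[325:325+240,:260]=b; c=c[:270]; o[325:325+c.shape[0],300:300+c.shape[1]]=c
c2=cv2.resize(d["color"][195:240,160:205],None,fx=4,fy=4,interpolation=cv2.INTER_CUBIC); o[325:325+180,610:790]=c2
cv2.imwrite("pics/c2.png",o[:,:,::-1])
E
```

```text
scene peeler 0.74 133 180 304 317 260
scene peeler 0.72 191 230 273 310 384
board 0.66 7846 ((268.4710693359375, 198.85848999023438), (85.0462875366211, 100.09896850585938), 89.22578430175781) [[0.648, 0.196], [0.652, -0.18], [0.335, -0.181], [0.33, 0.19]]
basket 0.82 2048 ((372.2900085449219, 208.96998596191406), (29.132801055908203, 74.2462158203125), 8.130102157592773) [[0.33, -0.289], [0.589, -0.33], [0.574, -0.432], [0.315, -0.389]]
peeler 0.67 38 ((166.25001525878906, 181.75001525878906), (14.142135620117188, 2.1213202476501465), 45.0) [[0.564, 0.388], [0.569, 0.383], [0.533, 0.347], [0.528, 0.352]]
peeler 0.6 150 ((173.7301788330078, 211.7056427001953), (30.530467987060547, 6.388668537139893), 47.48955154418945) [[0.475, 0.385], [0.49, 0.369], [0.411, 0.295], [0.396, 0.312]]
mug 0.58 508 ((179.4283905029297, 219.1202850341797), (33.11605453491211, 25.785812377929688), 8.972626686096191) [[0.38, 0.39], [0.471, 0.377], [0.452, 0.259], [0.362, 0.273]]
```

View pics/c2.png

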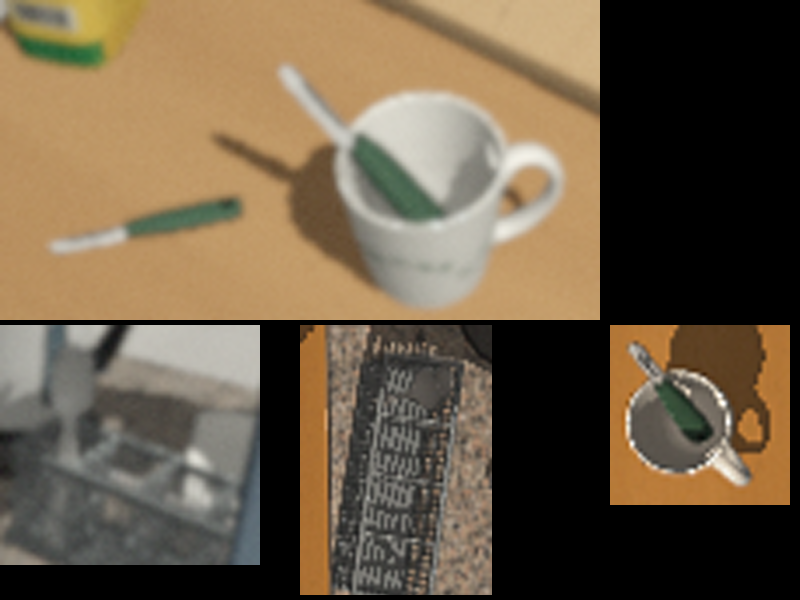

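The crop confirms the choice. The full-size peeler has its blade tip at scene (192,273) and its blade/handle junction at (209,291), inside the leaf mug. The look-alike lies flat at (133–180, 304–317). The spoons stand at the basket's far (+x) end, and the basket's yaw is about -8°. Next I'll fit the peeler's azimuth.

```bash
python3 - <<'E'
from h import *
from scipy.optimize import least_squares
C={c:capture(c) for c in("scene","top")}
c29,s29=np.cos(np.radians(29)),np.sin(np.radians(29))
def pose(p):
    a=p[2];e=np.array([np.cos(a),np.sin(a),0]);k=np.array([0,0,1.])
    X=s29*e+c29*k; Z=-c29*e+s29*k; tip=np.array([p[0],p[1],.156])
    return X,Z,tip-.085*X-.003*Z
obs=[("scene",(191.75,272.5),(.085,.003)),("scene",(208.75,290.75),(.02,.004)),("top",(166.3,200.8),(.085,.003)),("top",(183.8,222.5),(-.085,.015))]
def res(p):
    X,Z,o=pose(p); r=[]
    for c,uv,(x,z) in obs:
        d=C[c]; q=d["R"]@(o+x*X+z*Z)+d["t"]; q=d["camera_matrix"]@q; r+=list(q[:2]/q[2]-uv)
    return r
f=least_squares(res,[.48,.36,.35]); print(f.x,np.degrees(f.x[2]),np.round(f.fun,1))
X,Z,o=pose(f.x); print("X",X,"o",o,"x60",o+.06*X+.003*Z)
E
```

```text
[0.47929969 0.36279938 0.44503152] 25.498427683732135 [-0.2 -0.9 -0.5 -0.6 -1.3  0.3  0.6  1.7]
X [0.43758776 0.20870391 0.87461971] o [0.44447302 0.34618908 0.0802029 ] x60 [0.46835999 0.35758178 0.13413451]
```

```bash
python3 -m jog '40 -40 -6 0 0 0 45; 40 -40 -6 0 0 0 45; 40 -40 -6 0 0 0 45; 40 -40 -6 0 0 0 45; 40 -40 -6 0 0 0 45; 40 -40 -6 0 0 0 45; 40 -40 -6 0 0 0 45; 40 -40 -6 0 0 0 45; 40 -40 -6 0 0 0 45; 40 -40 -6 0 0 0 45; 40 -40 -6 0 0 0 45'; python3 -c "
from rig import *
s=read_state();print(s['joint_positions'].round(1),s['position'],s['tcp_rot'].round(3).tolist())"
```

```text
time_s: 2.62
position: [0.4779, -0.0012, 0.3111]
tcp_rot: [[0.924, 0.382, 0.001], [0.382, -0.924, -0.0], [0.001, 0.001, -1.0]]
force: [1.0, -0.5, 0.0]
opening: 0.521
grasp_force: 0.0
[-13.6  14.   97.6  -0.   68.4  54. ] [ 0.4779396  -0.00117504  0.31112025] [[0.924, 0.382, 0.001], [0.382, -0.924, -0.0], [0.001, 0.001, -1.0]]
```

```bash
python3 -m jog '10 -55 10 0 0 -0.03 45; 10 -55 10 0 0 0 45; 10 -55 10 0 0 0 45; 10 -55 10 0 0 0 45; 10 -55 10 0 0 0 45; 10 -55 10 0 0 0 45; 0 0 0 0 0.157 0 45; 0 0 0 0 0.157 0 45; 0 0 0 0 0.157 0 45; 0 0 0 0 0.157 0 45; 0 0 0 0 0.157 0 45; 0 0 0 0 0 0 45'; cat >> h.py <<'E'
def wtool(target):  # world TCP target -> tool-frame shift mm
    s=read_state(); return (1000*np.array(s["tcp_rot"]).T@(np.array(target)-s["position"])).round(1)
def show():
    s=read_state(); print(s["time_s"],s["joint_positions"].round(1),s["position"].round(4),s["tcp_rot"].round(3).tolist())
E
python3 -c "
from h import *
show();print(wtool([.404,.3285,.212]),wtool([.468,.3575,.141]))
d=capture('wrist');cv2.imwrite('pics/w1.png',d['color'][:,:,::-1])
for c in ('wrist','top','scene'):
  capture(c)
  print(c,[(r['at'],r['conf']) for r in place_of(c,'peeler_tip')],[(r['at'],r['conf']) for r in place_of(c,'peeler')])"
```

```text
time_s: 4.12
position: [0.4064, 0.3172, 0.2648]
tcp_rot: [[0.699, 0.406, 0.589], [0.314, -0.914, 0.257], [0.642, 0.006, -0.767]]
force: [0.1, 0.1, -0.1]
opening: 0.518
grasp_force: 0.0
4.125 [ 26.7  13.6 123.1 -31.1   3.9 122.9] [0.4064 0.3172 0.2648] [[0.699, 0.406, 0.589], [0.314, -0.914, 0.257], [0.642, 0.006, -0.767]]
[-32.  -11.6  42. ] [-23.7 -12.6 141.6]
wrist [([0.4845, 0.3589, 0.1581], 0.73), ([0.6064, 0.4547, 0.0049], 0.64)] [([0.5713, 0.4078, 0.0008], 0.86), ([0.4453, 0.3506, 0.0796], 0.67)]
top [([0.6035, 0.45, 0.0057], 0.57), ([0.4809, 0.3582, 0.1535], 0.46), ([0.4532, -0.3683, 0.002], 0.29)] [([0.4455, 0.3453, 0.0789], 0.44), ([0.5695, 0.4103, -0.0036], 0.39)]
scene [([0.6082, -0.097, 0.0296], 0.66), ([0.6127, 0.45, 0.0095], 0.6), ([0.4773, 0.3602, 0.1596], 0.58)] [([0.5687, 0.4136, -0.0018], 0.64), ([0.4466, 0.3489, 0.08], 0.63)]
```

View pics/w1.png

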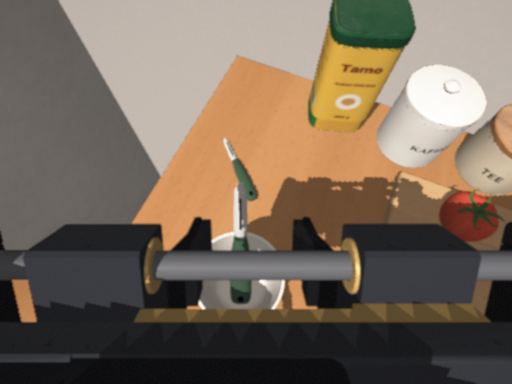

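```bash
python3 -m jog '0 0 0 0 -0.09 0 45;0 0 0 0 0 0 45' ; python3 -c "
from h import *
show();print(wtool([.433,.340,.198]),wtool([.4695,.356,.141]))"
```

```text
time_s: 4.88
position: [0.4101, 0.3148, 0.2655]
tcp_rot: [[0.732, 0.396, 0.554], [0.324, -0.918, 0.227], [0.599, 0.014, -0.801]]
force: [0.3, 0.5, 0.3]
opening: 0.52
grasp_force: 0.0
4.875 [ 26.6  13.3 120.6 -15.6   9.7 107.5] [0.4101 0.3148 0.2655] [[0.732, 0.396, 0.554], [0.324, -0.918, 0.227], [0.599, 0.014, -0.801]]
[-15.5 -15.   72.5] [-17.7 -16.1 142. ]
```

```bash
python3 -m jog '-8 -8 36 0 0 0 45;-8 -8 36 0 0 0 45; -1 0 15 0 0 0 45; 0 0 0 0 0 0 45' ; python3 -c "
from h import *
show();print(wtool([.4695,.356,.141]))
d=capture('wrist');cv2.imwrite('pics/w2.png',d['color'][:,:,::-1])
print([(r['at'],r['conf']) for r in place_of('wrist','peeler_tip')],[(r['at'],r['conf']) for r in place_of('wrist','peeler')])
print([(r['at'],r['conf']) for r in find_in('wrist','peeler')])"
```

```text
time_s: 5.38
position: [0.4308, 0.3256, 0.22]
tcp_rot: [[0.732, 0.388, 0.56], [0.327, -0.921, 0.21], [0.597, 0.029, -0.801]]
force: [0.3, -0.2, -0.1]
opening: 0.515
grasp_force: 0.0
5.375 [ 27.4  20.7 120.6 -61.9   4.6 154.6] [0.4308 0.3256 0.22  ] [[0.732, 0.388, 0.56], [0.327, -0.921, 0.21], [0.597, 0.029, -0.801]]
[ -8.9 -15.3  91.4]
[([0.6056, 0.4486, 0.0063], 0.84), ([0.4832, 0.3607, 0.1534], 0.65)] [([0.5707, 0.4114, -0.001], 0.77)]
[([0.4527, 0.3505, 0.1039], 0.92), ([0.5584, 0.3947, 0.0081], 0.81)]
```

View pics/w2.png

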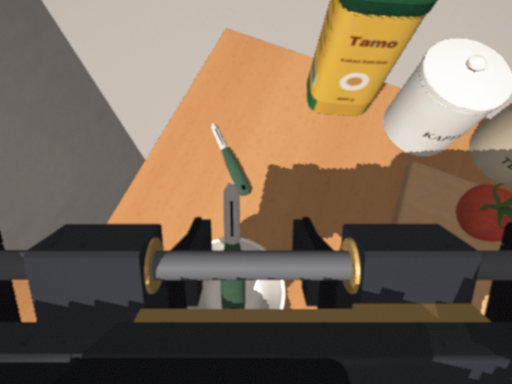

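q5 is near 0 here, so this tilt puts the wrist close to singular. I'll fit the kinematics from the recorded states so I can plan the postures.

```bash
cat > kin.py <<'E'
import numpy as np
from scipy.optimize import least_squares
from scipy.spatial.transform import Rotation as Ro
LO=np.array([-176.69,-43.24,12.49,-82,0,-163.58]);HI=np.array([176.69,126.21,139.97,262,151.66,163.58])
def fk(q,P,full=False):
    h,a1,b,L1,a3,L2,bw,d,s4,s6,c6=P
    A=lambda ax,g:Ro.from_euler(ax,g,degrees=True).as_matrix()
    R=A('z',q[0]);p=np.array([0,0,h])+R@[a1,b,0]
    R=R@A('y',q[1]);p=p+R@[0,0,L1];R=R@A('y',q[2]);p=p+R@[a3,0,L2];w=p.copy()
    R=R@A('z',s4*q[3])@A('y',q[4]);p=p+R@[0,bw,d];R=R@A('z',s6*q[5]+c6)
    return (p,R,w) if full else (p,R)
D=[([-77.776,30.22,82.089,0,67.691,-10.228],(.2387,-.5776,.2446),[[.924,.382,0],[.382,-.924,0],[0,0,-1]]),
([-13.6,14,97.6,0,68.4,54],(.4779,-.0012,.3111),[[.924,.382,.001],[.382,-.924,0],[.001,.001,-1]]),
([26.7,13.6,123.1,-31.1,3.9,122.9],(.4064,.3172,.2648),[[0.699,0.406,0.589],[0.314,-0.914,0.257],[0.642,0.006,-0.767]]),
([26.6,13.3,120.6,-15.6,9.7,107.5],(.4101,.3148,.2655),[[0.732,0.396,0.554],[0.324,-0.918,0.227],[0.599,0.014,-0.801]]),
([27.4,20.7,120.6,-61.9,4.6,154.6],(.4308,.3256,.22),[[0.732,0.388,0.56],[0.327,-0.921,0.21],[0.597,0.029,-0.801]])]
def fit():
    best=None
    for s4 in(1,-1):
     for s6 in(1,-1):
      for c6 in(0,90,-90,180):
        r=np.concatenate([(fk(q,[.2,0,0,.4,0,.4,0,.2,s4,s6,c6])[1]-np.array(R)).ravel() for q,p,R in D]);e=np.abs(r).max()
        if best is None or e<best[0]:best=(e,[s4,s6,c6])
    f=lambda x:np.concatenate([(fk(q,list(x)+best[1])[0]-p) for q,p,R in D]+[.003*(np.array(x)-[.3,0,.1,.42,0,.4,0,.25])])
    s=least_squares(f,[.3,0,.1,.42,0,.4,0,.25]);return best,s
def ik(pos,R,P,q0):
    def f(q):
        p,r=fk(q,P); return np.r_[(p-pos)*10,(r-R).ravel()]
    s=least_squares(f,np.clip(q0,LO+.01,HI-.01),bounds=(LO,HI));return s.x.round(1),np.abs(s.fun).max()
E
python3 -c "
from kin import *
b,s=fit();print(b,s.x.round(4),(s.fun[:15]*1000).round(1))"
```

```text
(np.float64(0.00148424686585108), [1, 1, 90]) [2.674e-01 3.000e-03 1.105e-01 5.870e-01 1.112e-01 3.878e-01 3.000e-04
 2.799e-01] [-0.1 -0.1  0.1 -0.1 -0.3 -0.1 -0.   0.2  0.2 -0.1  0.3  0.1 -0.1 -0.
 -0.2]
```

```bash
cat > plan.py <<'E'
from kin import *
b,s=fit();P=list(s.x)+b[1]
def rot(az,tilt): # tool x=e(az), tool z tilted from down toward e by tilt
    a,t=np.radians([az,tilt]);e=np.array([np.cos(a),np.sin(a),0]);k=np.array([0,0,1.])
    z=np.sin(t)*e-np.cos(t)*k;y=np.array([np.sin(a),-np.cos(a),0]);return np.c_[np.cross(y,z),y,z]
def sols(pos,R):
    out=[]
    for q1o in(0,):
     for q4 in(-60,0,60,120,180,240):
      for q6 in(-120,-40,40,120):
        q,e=ik(pos,R,P,[np.degrees(np.arctan2(pos[1],pos[0]))-10,20,110,q4,40,q6])
        if e<.01 and not any(np.abs(q-o).max()<2 for o in out):out.append(q)
    return [o.tolist() for o in out]
E
python3 - <<'E'
from plan import *
for t in(0,15,30,45,61):
    print("pick",t,sols([.471,.3565,.1395],rot(24,t)))
for t in(0,-16,-31):
    print("lay",t,sols([.44,.235,.036],rot(90,t)))
for t in(15,30,45):
    print("regrasp",t,sols([.44,.06,.055],rot(90,t)))
for az in(-41,-10,20,50,80,-70,-100):
    print("ins",az,*[(t,sols([.421,-.367,.16],rot(az+180,-t))) for t in(45,60,75)],sep="\n  ")
E
```

```text
pick 0 [[26.3, 35.4, 92.6, 0.0, 52.0, 92.3]]
pick 15 [[26.6, 32.2, 103.3, -1.4, 29.6, 93.7]]
pick 30 [[27.0, 32.1, 113.6, -19.1, 4.7, 111.6]]
pick 45 [[27.6, 36.5, 122.8, 186.2, 24.4, -93.1]]
pick 61 [[28.1, 47.0, 130.3, 184.2, 58.4, -90.2]]
lay 0 [[15.3, 41.4, 109.0, -0.0, 29.7, 15.3]]
lay -16 [[23.5, 43.8, 103.1, -22.3, 41.8, 41.3]]
lay -31 [[29.8, 48.3, 97.1, -32.6, 56.0, 53.4]]
regrasp 15 [[-16.2, 38.8, 117.4, 28.6, 31.3, -41.7]]
regrasp 30 [[-24.6, 42.6, 116.8, 42.3, 42.5, -61.7]]
regrasp 45 [[-31.3, 48.5, 114.8, 47.5, 55.1, -72.6]]
ins
  -41
  (45, [[-58.9, 32.8, 128.1, 151.7, 27.3, 102.7]])
  (60, [[-61.5, 44.6, 136.6, 159.7, 61.1, 89.5]])
  (75, [])
ins
  -10
  (45, [[-71.7, 33.5, 122.0, 91.1, 38.5, 125.8]])
  (60, [[-77.9, 42.4, 127.8, 106.3, 56.8, 100.9]])
  (75, [[-82.3, 54.3, 130.3, 108.8, 76.4, 85.5]])
ins
  20
  (45, [[-74.5, 36.4, 108.8, 57.5, 56.7, 132.8]])
  (60, [[-79.8, 43.0, 110.5, 67.4, 67.5, 118.3]])
  (75, [[-83.1, 51.2, 110.6, 72.9, 79.8, 108.0]])
ins
  50
  (45, [[-71.2, 41.1, 93.7, 38.5, 76.2, 128.7]])
  (60, [[-74.8, 47.2, 92.0, 45.4, 86.8, 122.5]])
  (75, [[-76.9, 54.1, 90.1, 51.2, 97.4, 118.1]])
ins
  80
  (45, [[-64.8, 45.9, 80.1, 24.1, 93.0, 117.8]])
  (60, [[-66.9, 52.4, 75.5, 29.4, 105.4, 116.6]])
  (75, [[-68.1, 59.0, 71.8, 34.9, 116.8, 116.6]])
ins
  -70
  (45, [[-43.3, 33.4, 122.7, 227.6, 25.5, 65.0]])
  (60, [[-39.9, 42.5, 128.7, 213.1, 52.5, 84.5]])
  (75, [[-37.5, 54.8, 131.5, 211.8, 80.3, 93.4]])
ins
  -100
  (45, [[-33.8, 36.1, 109.8, -76.1, 41.8, 39.7]])
  (60, [])
  (75, [[-25.5, 51.1, 112.0, 259.5, 71.2, 72.8]])
```

```bash
cat > sim.py <<'E'
from plan import *
def run(q,keys,n=8):
    p0,a0,t0=keys[0]
    for k in keys[1:]:
        p1,a1,t1=k;mn=180;mx=0;E=0
        for i in range(1,n+1):
            f=i/n;qn,e=ik(np.array(p0)+f*(np.array(p1)-p0),rot(a0+f*(a1-a0),t0+f*(t1-t0)),P,q)
            mx=max(mx,np.abs(qn-q).max());mn=min(mn,qn[4]);E=max(E,e);q=qn
        print(k,q.tolist(),"minq5",mn,"maxstep",round(mx,1),"err",round(E,4));p0,a0,t0=k
    return q
E
python3 - <<'E'
from sim import *
q=[27.4,20.7,120.6,-61.9,4.6,154.6]
run(q,[((.431,.326,.22),22,37),((.42,.30,.27),30,22),((.42,.28,.27),80,20),((.42,.28,.27),80,52),((.406,.327,.183),24,58),((.4685,.355,.141),24,58),
((.52,.378,.241),24,58),((.46,.22,.30),80,52),((.46,.22,.30),80,10),((.44,0,.28),0,0),((.44,-.15,.22),-90,-3),((.44,-.24,.04),-90,-3)])
print()
run([-40,42,105,0,30,-41],[((.44,-.1,.2),90,0),((.44,-.08,.15),90,-30),((.44,-.02,.055),90,-30),((.44,-.1,.3),90,-30),((.42,-.3,.33),85,20),((.421,-.367,.3),80,60),((.421,-.367,.16),80,60)])
E
```

```text
((0.42, 0.3, 0.27), 30, 22) [21.3, 13.3, 110.8, 5.7, 34.3, 77.2] minq5 6.0 maxstep 46.1 err 0.0
((0.42, 0.28, 0.27), 80, 20) [10.3, 15.5, 106.5, 23.6, 53.2, 6.8] minq5 35.5 maxstep 11.6 err 0.0
((0.42, 0.28, 0.27), 80, 52) [-7.3, 21.2, 120.2, 65.7, 59.7, -43.8] minq5 51.9 maxstep 6.6 err 0.0
((0.406, 0.327, 0.183), 24, 58) [28.9, 39.1, 138.7, 185.1, 55.8, -90.2] minq5 45.2 maxstep 18.2 err 0.0004
((0.4685, 0.355, 0.141), 24, 58) [28.0, 44.4, 129.6, 184.3, 52.1, -90.5] minq5 52.1 maxstep 1.2 err 0.0
((0.52, 0.378, 0.241), 24, 58) [27.4, 29.5, 119.2, 186.5, 26.8, -94.0] minq5 26.8 maxstep 3.4 err 0.0
((0.46, 0.22, 0.3), 80, 52) [-14.8, 19.8, 113.7, 57.9, 67.9, -38.7] minq5 27.2 maxstep 25.2 err 0.0
((0.46, 0.22, 0.3), 80, 10) [7.6, 15.5, 98.2, 10.6, 63.7, 13.1] minq5 60.7 maxstep 6.8 err 0.0
((0.44, 0, 0.28), 0, 0) [-14.6, 13.0, 104.9, 0.0, 62.1, 75.4] minq5 60.0 maxstep 8.3 err 0.0
((0.44, -0.15, 0.22), -90, -3) [-34.2, 20.5, 105.6, 3.0, 55.7, 144.1] minq5 55.7 maxstep 8.9 err 0.0
((0.44, -0.24, 0.04), -90, -3) [-42.7, 41.2, 107.5, 4.0, 33.3, 134.0] minq5 33.3 maxstep 3.2 err 0.0

((0.44, -0.08, 0.15), 90, -30) [-6.7, 30.3, 114.8, -47.9, 42.0, 31.8] minq5 40.2 maxstep 20.6 err 0.0
((0.44, -0.02, 0.055), 90, -30) [1.2, 42.7, 115.4, -56.3, 36.9, 51.6] minq5 36.9 maxstep 2.6 err 0.0
((0.44, -0.1, 0.3), 90, -30) [-9.3, 14.5, 106.0, -35.0, 59.3, 8.9] minq5 38.8 maxstep 5.9 err 0.0
((0.42, -0.3, 0.33), 85, 20) [-55.0, 21.8, 85.1, 12.7, 88.7, -52.1] minq5 58.4 maxstep 10.9 err 0.0
((0.421, -0.367, 0.3), 80, 60) [-66.9, 42.3, 72.1, 32.1, 117.0, -56.1] minq5 92.4 maxstep 3.7 err 0.0
((0.421, -0.367, 0.16), 80, 60) [-66.9, 52.4, 75.5, 29.4, 105.4, -63.4] minq5 105.4 maxstep 1.6 err 0.0
```

```bash
cat > rows.py <<'E'
from h import *
from plan import *
def rows(keys,fing,start=None):
    s=read_state();p=np.array(s["position"]);R=np.array(s["tcp_rot"])
    q=np.array(s["joint_positions"])
    print("q",q.round(1),"p",p.round(4))
    for k in keys:
        p1=np.array(k[0]);R1=k[1] if len(k)==2 else rot(k[1],k[2])
        ang=np.degrees(Ro.from_matrix(R.T@R1).magnitude());n=int(max(np.ceil(np.linalg.norm(p1-p)/52),np.ceil(ang/9.7),1))
        w=Ro.from_matrix(R.T@R1).as_rotvec()/n;r=Ro.from_rotvec(w).as_matrix();M=np.zeros((3,3));C=np.eye(3)
        for i in range(n):M+=C;C=C@r
        v=np.linalg.solve(M,R.T@(p1-p))*1000
        v=v.round(0);w=w.round(3);mx=0;mn=180
        for i in range(n):
            p=p+R@v/1000;R=R@Ro.from_rotvec(w).as_matrix()
            qn,e=ik(p,R,P,q);mx=max(mx,np.abs(qn-q).max());q=qn;mn=min(mn,q[4])
        print(f"{n} x  {v[0]:.0f} {v[1]:.0f} {v[2]:.0f} {w[0]} {w[1]} {w[2]} {fing} | q",q.tolist(),"step",round(mx,1),"q5",mn,"e",round(e,3))
E
python3 - <<'E'
from rows import *
rows([((.42,.305,.25),30,22),((.42,.28,.27),80,20),((.42,.28,.27),80,52),((.42,.31,.22),50,55),((.415,.331,.178),24,58)],45)
E
```

```text
q [ 27.4  20.5 120.6 -61.7   4.7 154.4] p [0.4309 0.3256 0.2216]
2 x  -0 7 -17 0.044 -0.129 -0.049 45 | q [22.1, 15.4, 111.9, 5.8, 31.1, 77.7] step 66.6 q5 16.8 e 0.0
6 x  -2 3 -4 0.052 -0.005 -0.136 45 | q [10.2, 15.7, 106.6, 23.8, 52.9, 6.4] step 15.7 q5 33.2 e 0.0
4 x  0 -0 -0 -0.0 0.139 0.001 45 | q [-7.2, 21.4, 120.2, 65.8, 59.5, -43.9] step 13.1 q5 51.7 e 0.0
4 x  -5 -3 13 -0.105 0.013 0.077 45 | q [5.2, 28.1, 135.2, 124.2, 44.3, -73.3] step 18.6 q5 44.3 e 0.0
3 x  -10 -6 10 -0.126 0.017 0.084 45 | q [28.5, 39.4, 137.5, 184.6, 54.9, -90.3] step 22.4 q5 47.5 e 0.0
```

```bash
python3 -m jog '0 4 -8 0.02 -0.06 -0.02 45;0 4 -8 0.02 -0.06 -0.02 45;0 4 -8 0.02 -0.06 -0.02 45;0 4 -8 0.02 -0.06 -0.02 45;0 4 -8 0.02 -0.06 -0.02 45' >/dev/null; python3 - <<'E'
from rows import *
rows([((.42,.28,.27),80,20),((.42,.28,.27),80,52),((.42,.31,.22),50,55),((.415,.331,.178),24,58)],45)
E
```

```text
q [ 22.7  15.8 113.8  -0.5  25.2  86.1] p [0.4279 0.2985 0.2459]
6 x  -2 1 -5 0.065 -0.011 -0.141 45 | q [10.1, 15.4, 106.9, 23.8, 53.0, 6.5] step 19.7 q5 27.7 e 0.0
4 x  0 1 0 -0.0 0.139 -0.0 45 | q [-7.5, 21.4, 120.1, 65.5, 59.8, -43.7] step 13.1 q5 51.8 e 0.0
4 x  -5 -3 13 -0.105 0.013 0.078 45 | q [4.8, 27.9, 135.2, 123.5, 44.2, -72.7] step 18.6 q5 44.2 e 0.0
3 x  -10 -7 11 -0.126 0.018 0.083 45 | q [28.9, 39.5, 137.3, 185.0, 54.9, -90.3] step 22.9 q5 47.4 e 0.0
```

```bash
python3 -m jog '-2 1 -4 0.05 -0.01 -0.106 45;-2 1 -4 0.05 -0.01 -0.106 45;-2 1 -4 0.05 -0.01 -0.106 45;-2 1 -4 0.05 -0.01 -0.106 45;-2 1 -4 0.05 -0.01 -0.106 45;-2 1 -4 0.05 -0.01 -0.106 45;-2 1 -4 0.05 -0.01 -0.106 45;-2 1 -4 0.05 -0.01 -0.106 45;0 1 0 0 0.139 0 45;0 1 0 0 0.139 0 45;0 1 0 0 0.139 0 45;0 1 0 0 0.139 0 45' >/dev/null; python3 - <<'E'
from rows import *
rows([((.42,.31,.22),50,55),((.42,.333,.178),24,58)],45)
E
```

```text
q [ -8.6  21.4 119.5  64.   60.7 -43.1] p [0.4218 0.2732 0.2699]
4 x  -5 -4 14 -0.107 0.015 0.077 45 | q [4.8, 28.4, 135.8, 124.5, 44.8, -74.1] step 19.3 q5 44.8 e 0.0
3 x  -9 -6 13 -0.126 0.017 0.083 45 | q [28.8, 39.8, 136.6, 185.0, 54.5, -90.4] step 22.6 q5 48.0 e 0.0
```

```bash
python3 -m jog '-3 -3 9 -0.071 0.01 0.051 45;-3 -3 9 -0.071 0.01 0.051 45;-3 -3 9 -0.071 0.01 0.051 45;-3 -3 9 -0.071 0.01 0.051 45;-3 -3 9 -0.071 0.01 0.051 45;-3 -3 9 -0.071 0.01 0.051 45;-5 -4 8 -0.076 0.01 0.05 45;-5 -4 8 -0.076 0.01 0.05 45;-5 -4 8 -0.076 0.01 0.05 45;-5 -4 8 -0.076 0.01 0.05 45;-5 -4 8 -0.076 0.01 0.05 45;0 0 0 0 0 0 45'; python3 - <<'E'
from rows import *
rows([((.42,.333,.178),24,58),((.4685,.3555,.141),24,58)],45)
d=capture('wrist');cv2.imwrite('pics/w3.png',d['color'][:,:,::-1])
print([(r['at'],r['conf']) for r in place_of('wrist','peeler_tip')])
E
```

```text
time_s: 9.2
position: [0.4179, 0.3382, 0.1785]
tcp_rot: [[0.487, 0.412, 0.77], [0.224, -0.911, 0.346], [0.844, 0.004, -0.536]]
force: [0.1, 0.0, 0.5]
opening: 0.518
grasp_force: 0.0
q [ 29.5  39.1 135.8 185.6  52.5 -90.8] p [0.4179 0.3382 0.1785]
1 x  -1 6 0 -0.003 0.007 0.006 45 | q [28.6, 39.5, 136.7, 184.8, 54.2, -90.4] step 1.7 q5 54.2 e 0.0
1 x  -3 -1 65 0.0 -0.0 0.0 45 | q [28.0, 44.5, 129.6, 184.3, 52.1, -90.5] step 7.1 q5 52.1 e 0.0
[([0.4837, 0.3601, 0.1572], 0.74)]
```

View pics/w3.png

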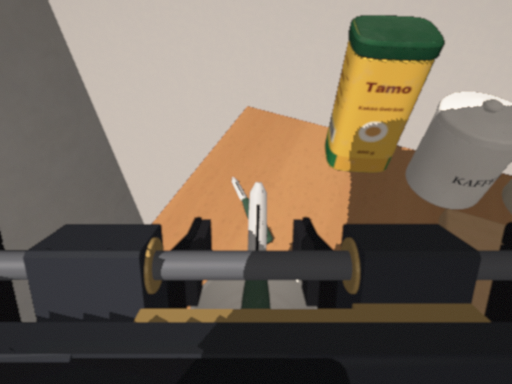

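```bash
python3 -m jog '-1 1 20 0 0 0 45;-1 1 20 0 0 0 45;-1 0 15 0 0 0 45;-1 0 10 0 0 0 45;0 0 0 0 0 0 45;0 0 0 0 0 0 0;0 0 0 0 0 0 0;0 0 0 0 0 0 0;0 0 0 0 0 0 0;0 0 0 0 0 0 0'; python3 - <<'E'
from rows import *
rows([((.4685,.3555,.141),24,58)],0)
E
```

```text
time_s: 10.55
position: [0.4675, 0.3563, 0.1405]
tcp_rot: [[0.488, 0.409, 0.771], [0.221, -0.913, 0.343], [0.844, 0.003, -0.536]]
force: [0.5, 0.4, -0.2]
opening: 0.15
grasp_force: 30.0
q [ 28.1  44.4 129.2 184.5  51.2 -90.8] p [0.4675 0.3563 0.1405]
1 x  1 1 0 0.0 0.007 0.004 0 | q [28.1, 44.4, 129.6, 184.4, 52.0, -90.5] step 0.8 q5 52.0 e 0.0
```

```bash
python3 -m jog '4 0 -3 0 0 0 0;4 0 -2 0 0 0 0;15 0 -1 0 0 0 0;25 0 -1 0 0 0 0;30 0 -1 0 0 0 0;30 0 -1 0 0 0 0;20 0 -1 0 0 0 0;0 0 0 0 0 0 0'; python3 - <<'E'
from rows import *
rows([((.50,.36,.30),24,58),((.47,.28,.32),52,55),((.46,.24,.33),80,52)],0)
for c in ('scene','top'):
  capture(c); print([(np.round(r['at'],3),r['conf']) for r in place_of(c,'mug')],[(np.round(r['at'],3),r['conf']) for r in place_of(c,'peeler_tip')],[(np.round(r['at'],3),r['conf']) for r in place_of(c,'peeler')])
E
```

```text
time_s: 11.55
position: [0.5233, 0.3814, 0.2563]
tcp_rot: [[0.485, 0.408, 0.774], [0.219, -0.913, 0.344], [0.847, 0.003, -0.532]]
force: [-0.0, 0.4, -1.0]
opening: 0.146
grasp_force: 30.0
q [ 27.6  27.7 117.9 187.6  23.6 -95.2] p [0.5233 0.3814 0.2563]
1 x  21 10 -49 0.0 0.002 0.003 0 | q [26.4, 20.4, 119.8, 186.6, 18.3, -95.0] step 7.3 q5 18.3 e 0.0
3 x  -7 17 -23 0.136 -0.017 -0.09 0 | q [-1.9, 13.4, 123.1, 86.1, 41.6, -33.1] step 46.3 q5 20.9 e 0.0
3 x  -5 4 -13 0.131 -0.017 -0.097 0 | q [-12.2, 16.7, 111.3, 57.4, 69.2, -32.7] step 11.9 q5 51.3 e 0.0
[(array([ 0.406,  0.325, -0.002]), 0.63)] [(array([0.613, 0.448, 0.005]), 0.72)] [(array([0.57 , 0.413, 0.001]), 0.79)]
[(array([0.404, 0.322, 0.003]), 0.98)] [(array([ 0.452, -0.005, -0.005]), 0.7), (array([0.538, 0.385, 0.266]), 0.59), (array([0.607, 0.449, 0.004]), 0.5)] [(array([ 0.568,  0.409, -0.   ]), 0.42), (array([0.501, 0.371, 0.191]), 0.35)]
```

```bash
python3 - <<'E'
import rows as r
src=open('rows.py').read().replace("ang/9.7","ang/3.2");exec(src)
rows([((.47,.30,.28),52,59),((.46,.24,.30),80,52)],0)
E
```

```text
q [ 27.6  28.  118.  187.6  23.6 -95.3] p [0.5219 0.3808 0.2526]
9 x  -3 4 -10 0.046 0.003 -0.028 0 | q [-0.1, 21.9, 127.7, 106.2, 44.7, -55.5] step 11.3 q5 24.5 e 0.0
10 x  -1 2 -6 0.04 -0.012 -0.028 0 | q [-11.8, 19.8, 112.9, 59.4, 66.2, -36.9] step 6.5 q5 46.1 e 0.0
```

```bash
python3 -m jog '-3 4 -10 0.046 0.003 -0.028 0;-3 4 -10 0.046 0.003 -0.028 0;-3 4 -10 0.046 0.003 -0.028 0;-3 4 -10 0.046 0.003 -0.028 0;-3 4 -10 0.046 0.003 -0.028 0;-3 4 -10 0.046 0.003 -0.028 0;-3 4 -10 0.046 0.003 -0.028 0;-3 4 -10 0.046 0.003 -0.028 0;-3 4 -10 0.046 0.003 -0.028 0' >/dev/null;python3 -m jog '-2 4 -12 0.08 -0.024 -0.056 0;-2 4 -12 0.08 -0.024 -0.056 0;-2 4 -12 0.08 -0.024 -0.056 0;-2 4 -12 0.08 -0.024 -0.056 0;-2 4 -12 0.08 -0.024 -0.056 0'; python3 - <<'E'
from rows import *
rows([((.45,.15,.30),80,10),((.44,0,.27),0,0),((.44,-.14,.2),-90,-4)],0)
E
```

```text
time_s: 13.7
position: [0.4632, 0.2406, 0.3031]
tcp_rot: [[0.104, 0.985, 0.139], [0.608, -0.173, 0.775], [0.787, 0.004, -0.616]]
force: [-0.5, 1.0, -0.5]
opening: 0.146
grasp_force: 30.0
q [-12.3  19.8 112.9  59.   66.7 -37.2] p [0.4632 0.2406 0.3031]
5 x  -16 1 -10 0.001 -0.146 0.0 0 | q [-1.4, 13.3, 101.9, 11.2, 63.8, 3.6] step 10.1 q5 61.2 e 0.0
9 x  -14 12 2 -0.014 -0.016 0.155 0 | q [-14.7, 14.1, 106.1, 0.1, 59.6, 75.2] step 8.1 q5 59.6 e 0.0
10 x  10 12 6 0.005 -0.006 0.157 0 | q [-33.7, 22.0, 107.1, 4.0, 53.3, 143.8] step 7.6 q5 53.3 e 0.0
```

```bash
python3 -m jog '-16 1 -10 0 -0.146 0 0;-16 1 -10 0 -0.146 0 0;-16 1 -10 0 -0.146 0 0;-16 1 -10 0 -0.146 0 0;-16 1 -10 0 -0.146 0 0' >/dev/null;python3 -m jog '-14 12 2 -0.014 -0.016 0.155 0;-14 12 2 -0.014 -0.016 0.155 0;-14 12 2 -0.014 -0.016 0.155 0;-14 12 2 -0.014 -0.016 0.155 0;-14 12 2 -0.014 -0.016 0.155 0;-14 12 2 -0.014 -0.016 0.155 0;-14 12 2 -0.014 -0.016 0.155 0;-14 12 2 -0.014 -0.016 0.155 0;-14 12 2 -0.014 -0.016 0.155 0;0 0 0 0 0 0 0' >/dev/null;python3 -m jog '10 12 6 0.005 -0.006 0.157 0;10 12 6 0.005 -0.006 0.157 0;10 12 6 0.005 -0.006 0.157 0;10 12 6 0.005 -0.006 0.157 0;10 12 6 0.005 -0.006 0.157 0;10 12 6 0.005 -0.006 0.157 0;10 12 6 0.005 -0.006 0.157 0;10 12 6 0.005 -0.006 0.157 0;10 12 6 0.005 -0.006 0.157 0;10 12 6 0.005 -0.006 0.157 0;0 0 0 0 0 0 0'; python3 - <<'E'
from rows import *
o=[]
d=capture('scene');o.append(cv2.resize(d['color'][160:300,180:400],(550,350)))
print([(np.round(r['at'],3),r['conf']) for r in place_of('scene','peeler_tip')],[(np.round(r['at'],3),r['conf']) for r in place_of('scene','peeler')])
capture('top');print([(np.round(r['at'],3),r['conf']) for r in place_of('top','peeler_tip')],[(np.round(r['at'],3),r['conf']) for r in place_of('top','peeler')])
capture('wrist');print([(np.round(r['at'],3),r['conf']) for r in place_of('wrist','peeler_tip')],[(np.round(r['at'],3),r['conf']) for r in place_of('wrist','peeler')])
cv2.imwrite('pics/s4.png',o[0][:,:,::-1])
rows([((.44,-.20,.10),-90,-4),((.44,-.20,.05),-90,-4)],0)
E
```

```text
time_s: 16.95
position: [0.4366, -0.139, 0.2008]
tcp_rot: [[-0.003, -1.0, 0.002], [-0.997, 0.003, 0.071], [-0.071, -0.002, -0.997]]
force: [1.0, -0.4, -0.3]
opening: 0.151
grasp_force: 30.0
[(array([0.612, 0.451, 0.005]), 0.74), (array([ 0.432, -0.16 ,  0.199]), 0.63)] [(array([ 0.436, -0.075,  0.189]), 0.79)]
[(array([0.604, 0.448, 0.006]), 0.55)] [(array([ 0.436, -0.072,  0.188]), 0.55), (array([ 0.569,  0.409, -0.   ]), 0.47)]
[(array([ 0.436, -0.166,  0.193]), 0.89)] []
q [-33.8  21.9 107.3   4.3  53.  143.8] p [ 0.4372 -0.1386  0.2014]
1 x  68 -3 97 -0.003 0.0 -0.004 0 | q [-39.5, 34.0, 108.5, 4.8, 40.2, 136.7] step 12.8 q5 40.2 e 0.0
1 x  4 0 50 -0.0 0.0 -0.0 0 | q [-39.6, 39.7, 109.8, 5.7, 33.3, 135.6] step 6.9 q5 33.3 e 0.0
```

View pics/s4.png

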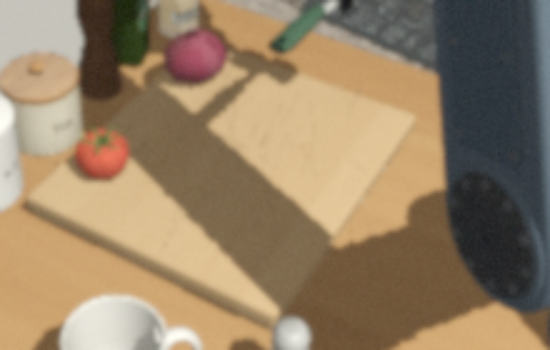

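```bash
python3 -m jog '20 -1 25 0 0.008 0 0;20 -1 25 0 0 0 0;20 -1 25 0 0 0 0;5 0 25 0 0 0 0;0 0 25 0 0 0 0;0 0 12 0 0 0 0;0 0 0 0 0 0 0';python3 -m jog '0 0 0 0 0 0 0'|sed -n '2p;4p'; python3 -m jog '0 0 4 0 0 0 0;0 0 4 0 0 0 0;0 0 0 0 0 0 0'; python3 - <<'E'
from h import *
show()
for c in('scene','top'):
  capture(c);print([(np.round(r['at'],3),r['conf']) for r in place_of(c,'peeler_tip')],[(np.round(r['at'],3),r['conf']) for r in place_of(c,'peeler')])
E
```

```text
time_s: 18.27
position: [0.4398, -0.1947, 0.0598]
tcp_rot: [[-0.005, -1.0, 0.002], [-0.998, 0.005, 0.063], [-0.063, -0.002, -0.998]]
force: [-0.7, -0.5, 0.4]
opening: 0.148
grasp_force: 30.0
position: [0.4405, -0.1953, 0.061]
force: [-0.1, 0.4, -0.8]
time_s: 18.77
position: [0.4399, -0.1945, 0.0522]
tcp_rot: [[-0.005, -1.0, 0.003], [-0.998, 0.006, 0.062], [-0.062, -0.002, -0.998]]
force: [-0.1, -0.2, -0.7]
opening: 0.15
grasp_force: 30.0
18.775 [-38.9  39.2 109.9   5.3  33.1 136.9] [ 0.4399 -0.1945  0.0522] [[-0.005, -1.0, 0.003], [-0.998, 0.006, 0.062], [-0.062, -0.002, -0.998]]
[(array([ 0.435, -0.217,  0.052]), 0.6), (array([0.613, 0.449, 0.006]), 0.55)] [(array([ 0.44 , -0.128,  0.043]), 0.72)]
[(array([0.607, 0.45 , 0.001]), 0.49)] [(array([ 0.569,  0.411, -0.002]), 0.42)]
```

```bash
python3 -m jog '6 0 0 0 0 0 0;0 0 4 0 0 0 0;0 0 0 0 0 0 0'|sed -n '2p;4p'; for i in 1 ; do python3 -m jog '0 0 3 0 0 0 0;0 0 0 0 0 0 0'|sed -n '2p;4p';done; python3 -m jog '0 0 3 0 0 0 0;0 0 0 0 0 0 0'|sed -n '2p;4p'; python3 -m jog '0 0 2 0 0 0 0;0 0 0 0 0 0 0'|sed -n '2p;4p'
python3 -m jog '0 0 2 0 0 0 0;0 0 0 0 0 0 0'|sed -n '2p;4p'; python3 - <<'E'
from h import *
d=capture('wrist');cv2.imwrite('pics/w5.png',d['color'][:,:,::-1])
for c in('scene','top','wrist'):
  capture(c);print([(np.round(r['at'],3),r['conf']) for r in place_of(c,'peeler_tip')],[(np.round(r['at'],3),r['conf']) for r in place_of(c,'peeler')])
E
```

```text
position: [0.4397, -0.2003, 0.0476]
force: [0.3, 0.6, -1.1]
position: [0.4398, -0.1999, 0.0447]
force: [0.3, 0.4, -1.0]
position: [0.4401, -0.2, 0.0419]
force: [0.3, -1.1, 0.7]
position: [0.4402, -0.2001, 0.0402]
force: [0.6, -1.0, 2.8]
position: [0.4403, -0.2001, 0.0382]
force: [-0.5, -1.0, 5.7]
[(array([ 0.45 , -0.374, -0.002]), 0.73), (array([ 0.436, -0.221,  0.036]), 0.49), (array([0.61 , 0.448, 0.003]), 0.46)] [(array([ 0.439, -0.136,  0.033]), 0.75), (array([0.569, 0.416, 0.003]), 0.51)]
[(array([0.607, 0.453, 0.003]), 0.52)] [(array([ 0.57 ,  0.41 , -0.004]), 0.49), (array([ 0.45 , -0.003, -0.002]), 0.45)]
[(array([ 0.441, -0.226,  0.029]), 0.83)] []
```

```bash
python3 -m jog '0 0 -1 0 0 0 0;0 0 0 0 0 0 8;0 0 0 0 0 0 20;0 0 0 0 0 0 40;0 0 0 0 0 0 40;0 0 0 0 0 0 40;0 0 0 0 0 0 40'; python3 -m jog '0 0 -20 0 0 0 40;0 0 -40 0 0 0 40;0 0 -50 0 0 0 40;-30 0 -30 0 0 0 40;-40 0 0 0 0 0 40;-40 0 0 0 0 0 40;0 0 0 0 0 0 40'|head -2; python3 - <<'E'
from rows import *
d=capture('wrist');cv2.imwrite('pics/w6.png',d['color'][:,:,::-1])
t=trace('wrist','peeler')
for c in('scene','top','wrist'):
  capture(c);print([(np.round(r['at'],3),r['conf']) for r in place_of(c,'peeler_tip')],[(np.round(r['at'],3),r['conf']) for r in place_of(c,'peeler')])
for m in t:
  ys,xs=np.nonzero(m['pixels']);r=cv2.minAreaRect(np.c_[xs,ys].astype(np.float32));print(m['conf'],[onz(d,p,.045)[:2].round(4).tolist() for p in cv2.boxPoints(r)])
E
```

```text
time_s: 21.82
position: [0.4399, -0.1996, 0.0389]
tcp_rot: [[-0.005, -1.0, 0.003], [-0.998, 0.006, 0.063], [-0.063, -0.002, -0.998]]
force: [0.2, 0.3, -0.2]
opening: 0.451
grasp_force: 0.0
time_s: 22.7
position: [0.439, -0.0961, 0.1857]
[(array([0.61 , 0.448, 0.009]), 0.62), (array([ 0.438, -0.22 ,  0.04 ]), 0.6)] [(array([0.57 , 0.413, 0.002]), 0.81), (array([ 0.44 , -0.133,  0.034]), 0.6)]
[(array([0.605, 0.45 , 0.003]), 0.61)] [(array([ 0.569,  0.41 , -0.004]), 0.46)]
[(array([ 0.442, -0.222,  0.038]), 0.76)] [(array([ 0.438, -0.136,  0.031]), 0.71)]
0.88 [[0.451, -0.218], [0.4297, -0.218], [0.428, -0.0496], [0.454, -0.0496]]
```

View pics/w6.png

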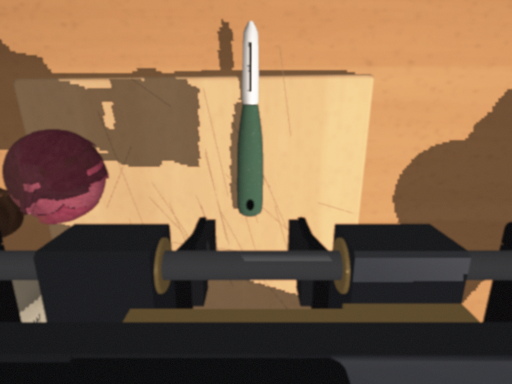

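The wrist view shows the peeler lying flat on the board with the tip at (251,22) and the handle end at (250,212), released and undisturbed. For the fresh hold I'll half-turn the wrist and grip the handle end.

```bash
python3 - <<'E'
from rows import *
rows([((.44,-.08,.19),0,0),((.44,-.03,.17),90,0),((.44,-.018,.15),90,-25),((.44,-.062,.057),90,-25)],50)
E
```

```text
q [-29.   22.8 109.5   4.2  49.4 148.5] p [ 0.4402 -0.0991  0.1854]
10 x  -2 -1 -0 -0.005 0.005 -0.158 50 | q [-24.9, 21.8, 111.4, 0.0, 46.7, 64.9] step 8.8 q5 46.7 e 0.0
10 x  4 -4 2 0.0 -0.0 -0.157 50 | q [-18.3, 23.8, 112.9, -0.0, 43.1, -18.5] step 8.6 q5 43.1 e 0.0
3 x  4 0 5 0.001 -0.145 0.001 50 | q [-1.5, 29.3, 113.4, -38.0, 43.3, 28.0] step 16.2 q5 40.7 e 0.0
1 x  0 1 102 0.0 -0.0 -0.001 50 | q [-7.2, 40.8, 117.0, -55.0, 30.8, 42.9] step 17.0 q5 30.8 e 0.0
```

```bash
python3 -m jog '-2 -1 0 -0.005 0.005 -0.158 50;-2 -1 0 -0.005 0.005 -0.158 50;-2 -1 0 -0.005 0.005 -0.158 50;-2 -1 0 -0.005 0.005 -0.158 50;-2 -1 0 -0.005 0.005 -0.158 50;-2 -1 0 -0.005 0.005 -0.158 50;-2 -1 0 -0.005 0.005 -0.158 50;-2 -1 0 -0.005 0.005 -0.158 50;-2 -1 0 -0.005 0.005 -0.158 50;-2 -1 0 -0.005 0.005 -0.158 50' >/dev/null; python3 -m jog '4 -4 2 0 0 -0.157 50;4 -4 2 0 0 -0.157 50;4 -4 2 0 0 -0.157 50;4 -4 2 0 0 -0.157 50;4 -4 2 0 0 -0.157 50;4 -4 2 0 0 -0.157 50;4 -4 2 0 0 -0.157 50;4 -4 2 0 0 -0.157 50;4 -4 2 0 0 -0.157 50;4 -4 2 0 0 -0.157 50' >/dev/null; python3 -m jog '3 0 4 0 -0.109 0 50;3 0 4 0 -0.109 0 50;3 0 4 0 -0.109 0 50;3 0 4 0 -0.109 0 50;0 0 0 0 0 0 50'; python3 - <<'E'
from rows import *
rows([((.44,-.045,.093),90,-25),((.44,-.062,.057),90,-25)],50)
E
```

```text
time_s: 26.38
position: [0.4389, -0.0179, 0.1478]
tcp_rot: [[-0.006, 1.0, 0.003], [0.906, 0.007, -0.423], [-0.423, 0.0, -0.906]]
force: [-0.4, 0.7, -1.0]
opening: 0.574
grasp_force: 0.0
q [ -1.2  29.6 113.3 -38.1  43.2  28. ] p [ 0.4389 -0.0179  0.1478]
1 x  -1 1 61 0.003 0.0 0.006 50 | q [-4.9, 36.1, 116.0, -47.0, 35.1, 35.9] step 8.9 q5 35.1 e 0.0
1 x  -1 -0 40 0.0 0.0 0.0 50 | q [-7.2, 40.8, 117.1, -55.1, 30.8, 43.0] step 8.1 q5 30.8 e 0.0
```

```bash
python3 -m jog '0 1 25 0 0 0 50;0 0 25 0 0 0 50;0 0 20 0 0 0 50;0 0 15 0 0 0 50;0 0 8 0 0 0 50;0 0 6 0 0 0 50;0 0 0 0 0 0 50'; python3 - <<'E'
from rows import *
rows([((.44,-.062,.057),90,-25)],50)
d=capture('wrist');cv2.imwrite('pics/w7.png',d['color'][:,:,::-1])
E
```

```text
time_s: 27.25
position: [0.4407, -0.0614, 0.059]
tcp_rot: [[-0.001, 1.0, 0.004], [0.906, 0.003, -0.423], [-0.423, 0.003, -0.906]]
force: [-0.6, -0.0, 0.2]
opening: 0.573
grasp_force: 0.0
q [ -6.9  40.5 116.6 -54.3  31.1  42.2] p [ 0.4407 -0.0614  0.059 ]
1 x  0 -1 2 0.004 0.001 0.001 50 | q [-7.2, 40.8, 117.1, -55.1, 30.7, 42.9] step 0.8 q5 30.7 e 0.0
```

View pics/w7.png

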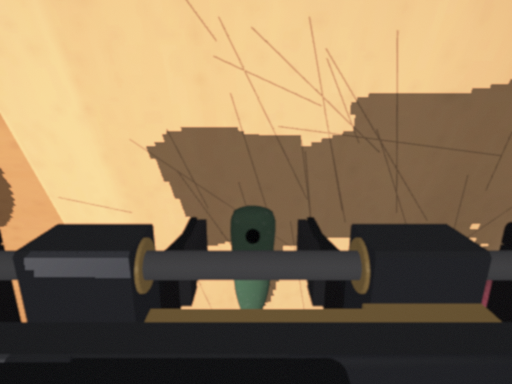

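The handle end at (253,225) is centred between the jaws, so I'll close and lift.

```bash
python3 -m jog '0 0 1 0 0 0 50;0 0 0 0 0 0 0;0 0 0 0 0 0 0;0 0 0 0 0 0 0;0 0 0 0 0 0 0;0 0 0 0 0 0 0'|sed -n '2p;4,6p'; python3 -m jog '-4 0 -9 0 0 0 0;-8 0 -18 0 0 0 0;-12 0 -27 0 0 0 0;-16 0 -36 0 0 0 0;-16 0 -36 0 0 0 0;-16 0 -36 0 0 0 0;-10 0 -20 0 0 0 0;0 0 0 0 0 0 0'; python3 - <<'E'
from rows import *
for c in('scene','top'):
  capture(c);print([(np.round(r['at'],3),r['conf']) for r in place_of(c,'peeler_tip')],[(np.round(r['at'],3),r['conf']) for r in place_of(c,'peeler')])
rows([((.41,-.24,.32),70,15),((.421,-.367,.31),50,65)],0)
E
```

```text
position: [0.4407, -0.0615, 0.0581]
force: [-0.4, 0.5, 1.5]
opening: 0.284
grasp_force: 30.0
time_s: 29.05
position: [0.4407, -0.0587, 0.2589]
tcp_rot: [[0.0, 1.0, 0.008], [0.906, 0.003, -0.424], [-0.424, 0.007, -0.906]]
force: [-0.0, 0.7, -0.7]
opening: 0.283
grasp_force: 30.0
[(array([ 0.609, -0.094,  0.027]), 0.75), (array([0.611, 0.45 , 0.006]), 0.61)] [(array([ 0.568,  0.414, -0.001]), 0.63), (array([ 0.44 , -0.131,  0.232]), 0.37)]
[(array([ 0.438, -0.218,  0.235]), 0.76), (array([0.605, 0.45 , 0.005]), 0.58)] [(array([ 0.438, -0.134,  0.228]), 0.6), (array([ 0.566,  0.41 , -0.003]), 0.55)]
q [ -6.6  17.6 108.1 -30.7  55.3  11.3] p [ 0.4393 -0.0587  0.2563]
5 x  -39 -0 -7 0.006 0.138 0.072 0 | q [-51.4, 15.4, 95.6, 13.1, 77.1, -35.2] step 12.6 q5 56.8 e 0.0
6 x  -16 11 -9 -0.038 0.144 0.046 0 | q [-75.6, 36.2, 88.7, 48.6, 101.1, -47.2] step 7.0 q5 81.5 e 0.0
```

```bash
python3 - <<'E'
from rows import *
rows([((.41,-.22,.33),70,15),((.403,-.3775,.33),30,65),((.403,-.3775,.172),30,65)],0)
E
```

```text
q [ -6.6  17.6 108.1 -30.7  55.3  11.3] p [ 0.4393 -0.0587  0.2563]
5 x  -36 -1 -10 0.006 0.138 0.072 0 | q [-50.4, 13.5, 96.2, 13.2, 78.2, -33.9] step 12.2 q5 57.2 e 0.0
7 x  -16 13 -11 -0.066 0.119 0.079 0 | q [-82.1, 29.3, 99.1, 57.1, 90.0, -43.4] step 7.0 q5 80.2 e 0.0
1 x  -145 -1 70 0.003 0.003 0.0 0 | q [-81.9, 45.4, 103.7, 58.9, 79.2, -60.9] step 17.5 q5 79.2 e 0.0
```

```bash
python3 -m jog '-36 -1 -10 0.006 0.138 0.072 0;-36 -1 -10 0.006 0.138 0.072 0;-36 -1 -10 0.006 0.138 0.072 0;-36 -1 -10 0.006 0.138 0.072 0;-36 -1 -10 0.006 0.138 0.072 0' >/dev/null; python3 -m jog '-16 13 -11 -0.066 0.119 0.079 0;-16 13 -11 -0.066 0.119 0.079 0;-16 13 -11 -0.066 0.119 0.079 0;-16 13 -11 -0.066 0.119 0.079 0;-16 13 -11 -0.066 0.119 0.079 0;-16 13 -11 -0.066 0.119 0.079 0;-16 13 -11 -0.066 0.119 0.079 0;0 0 0 0 0 0 0'; python3 - <<'E'
from rows import *
a=capture('scene');print([(np.round(r['at'],3),r['conf']) for r in place_of('scene','peeler_tip')],[(np.round(r['at'],3),r['conf']) for r in place_of('scene','peeler')],[(np.round(r['at'],3),r['conf']) for r in place_of('scene','basket')])
b=capture('top');print([(np.round(r['at'],3),r['conf']) for r in place_of('top','peeler_tip')],[(np.round(r['at'],3),r['conf']) for r in place_of('top','peeler')],[(np.round(r['at'],3),r['conf']) for r in place_of('top','basket')])
w=capture('wrist');print([(np.round(r['at'],3),r['conf']) for r in place_of('wrist','peeler_tip')],[(np.round(r['at'],3),r['conf']) for r in place_of('wrist','basket')])
rows([((.403,-.3775,.33),30,65),((.403,-.3775,.172),30,65)],0)
A=cv2.resize(a['color'][60:180,270:430],(400,300));B=cv2.resize(b['color'][140:275,330:480],(400,300));o=np.zeros((600,800,3),np.uint8);o[:300,:400]=A;o[:300,400:]=B;o[300:,:400]=cv2.resize(w['color'],(400,300))
cv2.imwrite('pics/m8.png',o[:,:,::-1])
E
```

```text
time_s: 30.98
position: [0.4009, -0.3803, 0.3313]
tcp_rot: [[0.369, 0.495, 0.787], [0.207, -0.869, 0.45], [0.906, -0.003, -0.423]]
force: [-0.3, -0.0, -0.1]
opening: 0.283
grasp_force: 30.0
[(array([0.609, 0.45 , 0.006]), 0.72), (array([ 0.414, -0.373,  0.178]), 0.67), (array([0.597, 0.113, 0.031]), 0.6)] [(array([0.569, 0.411, 0.002]), 0.71), (array([ 0.424, -0.367,  0.255]), 0.5)] [(array([ 0.448, -0.371,  0.002]), 0.76)]
[(array([ 0.419, -0.37 ,  0.176]), 0.42)] [(array([ 0.569,  0.41 , -0.004]), 0.67), (array([ 0.426, -0.363,  0.26 ]), 0.41), (array([ 0.449, -0.   , -0.001]), 0.39)] [(array([ 0.453, -0.372,  0.001]), 0.79)]
[(array([0.609, 0.454, 0.005]), 0.52), (array([0.601, 0.115, 0.031]), 0.38)] [(array([ 0.606, -0.093,  0.03 ]), 0.7)]
q [-82.3  29.4  98.8  57.   90.4 -43.6] p [ 0.4029 -0.3787  0.3347]
1 x  -4 -1 3 0.003 0.001 0.003 0 | q [-81.9, 29.6, 99.3, 57.2, 89.9, -43.8] step 0.5 q5 89.9 e 0.0
1 x  -143 -0 66 0.0 0.0 0.0 0 | q [-82.0, 45.3, 103.7, 58.8, 79.2, -60.9] step 17.1 q5 79.2 e 0.0
```

View pics/m8.png

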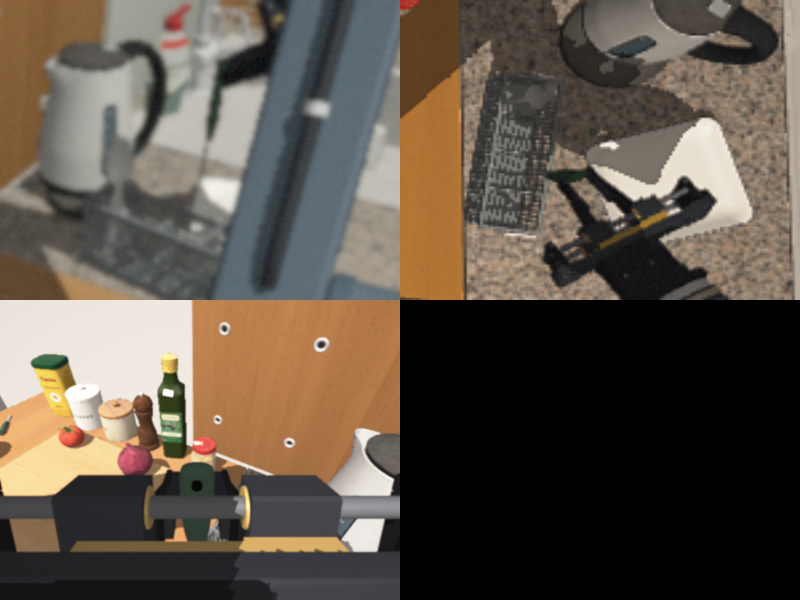

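The montage shows the peeler hanging vertically, blade down, over the second compartment (scene crop (215,60)–(205,170)). The tip is near (0.417,-0.371), close to the compartment centre at (0.421,-0.367), so I'll lower it.

```bash
python3 -m jog '-21 0 10 0 0 0 0;-23 0 11 0 0 0 0;-23 0 11 0 0 0 0;-23 0 11 0 0 0 0;-23 0 11 0 0 0 0;0 0 0 0 0 0 0'|sed -n '2p;4p'; python3 -m jog '-14 0 6 0 0 0 0;-10 0 5 0 0 0 0;-5 0 2 0 0 0 0;0 0 0 0 0 0 0'|sed -n '1,2p;4p'; python3 -m jog '-3 0 1 0 0 0 0;0 0 0 0 0 0 0'|sed -n '2p;4p'; python3 -m jog '-2 0 1 0 0 0 0;0 0 0 0 0 0 0'|sed -n '2p;4,6p'
```

```text
position: [0.4037, -0.3785, 0.208]
force: [0.5, 0.3, -0.0]
time_s: 32.78
position: [0.4034, -0.3792, 0.1771]
force: [0.4, -0.6, -1.0]
position: [0.403, -0.3795, 0.1742]
force: [0.5, -0.0, -1.1]
position: [0.4031, -0.3794, 0.1719]
force: [0.9, -0.0, -0.4]
opening: 0.278
grasp_force: 30.0
```

Tip is at about z 0.014. I'll step down to contact.

```bash
for i in 1; do python3 -m jog '-2 0 1 0 0 0 0;0 0 0 0 0 0 0'|sed -n '2p;4p'; done; python3 -m jog '-2 0 1 0 0 0 0;0 0 0 0 0 0 0'|sed -n '2p;4p'; python3 -m jog '-2 0 1 0 0 0 0;0 0 0 0 0 0 0'|sed -n '2p;4p'
```

```text
position: [0.4032, -0.3793, 0.1695]
force: [0.3, 0.7, -1.5]
position: [0.4032, -0.3793, 0.1673]
force: [0.3, 0.8, -0.9]
position: [0.4037, -0.3791, 0.1671]
force: [-0.8, 0.5, 7.3]
```

```bash
python3 -m jog '1 0 0 0 0 0 0;0 0 0 0 0 0 28;0 0 0 0 0 0 34;0 0 0 0 0 0 45;0 0 0 0 0 0 55;0 0 0 0 0 0 55;0 0 0 0 0 0 55'; python3 -m jog '0 0 -8 0 0 0 55;0 0 -12 0 0 0 55;0 0 -20 0 0 0 55;0 0 -30 0 0 0 55;0 0 -40 0 0 0 55;0 0 -40 0 0 0 55;20 0 -20 0 0 0 55;0 0 0 0 0 0 55;0 0 0 0 0 0 55'; python3 - <<'E'
from h import *
for c in('scene','top','wrist'):
  d=capture(c);cv2.imwrite(f'pics/f_{c}.png',d['color'][:,:,::-1])
  for n in('peeler','mug','onion','tomato'):
    print(c,n,[(np.round(r['at'],3),round(r['conf'],2)) for r in place_of(c,n)])
  print([(np.round(r['at'],3),round(r['conf'],2)) for r in find_in(c,'peeler')])
E
```

```text
time_s: 34.9
position: [0.4036, -0.3791, 0.1661]
tcp_rot: [[0.365, 0.498, 0.786], [0.213, -0.867, 0.45], [0.906, 0.003, -0.423]]
force: [-0.2, -0.0, -0.4]
opening: 0.625
grasp_force: 0.0
time_s: 36.02
position: [0.2768, -0.4511, 0.2559]
tcp_rot: [[0.366, 0.498, 0.786], [0.213, -0.867, 0.45], [0.906, 0.003, -0.423]]
force: [0.0, 1.1, 0.8]
opening: 0.636
grasp_force: 0.0
scene peeler [(array([ 0.414, -0.382,  0.091]), 0.62), (array([0.569, 0.415, 0.002]), 0.61)]
scene mug [(array([ 0.609, -0.094,  0.027]), 0.59)]
scene onion [(array([ 0.61 , -0.095,  0.027]), 0.57)]
scene tomato []
[(array([0.558, 0.406, 0.006]), 0.61), (array([ 0.389, -0.377,  0.126]), 0.56)]
top peeler [(array([ 0.573,  0.41 , -0.002]), 0.56), (array([ 0.412, -0.383,  0.085]), 0.44)]
top mug [(array([0.406, 0.324, 0.001]), 0.66)]
top onion [(array([ 0.606, -0.095,  0.033]), 0.61)]
top tomato [(array([ 0.608, -0.096,  0.032]), 0.7), (array([0.603, 0.108, 0.03 ]), 0.57)]
[(array([ 0.398, -0.383,  0.12 ]), 0.53), (array([0.558, 0.399, 0.009]), 0.5)]
wrist peeler [(array([ 0.41 , -0.384,  0.089]), 0.85), (array([ 0.571,  0.41 , -0.001]), 0.54)]
wrist mug []
wrist onion [(array([ 0.606, -0.094,  0.032]), 0.75)]
wrist tomato [(array([0.602, 0.114, 0.031]), 0.82)]
[(array([ 0.377, -0.395,  0.151]), 0.93)]
```

```bash
python3 -c "
from rig import *
print(hand_in())"
```

```text
the job is handed in; nothing more can be done
None
```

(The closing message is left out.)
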